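# Shut a medicine cassette and gauge its height under the bridge bar

## Task

The lid of the blue-lidded medicine cassette is standing proud: press it fully shut and hold it down with about 12 N for a good second so that its seal takes. Then, keeping the cassette flat on the counter, slide it compartment first between the guide rails and under the red bar of the height gauge without catching the bar, press it against the end stop with about 12 N for a good second, and let go of it there. Force nothing, and leave everything else where it is.

Things in the scene. Friction and masses are not known exactly. Their poses are not given: they have to be found in the camera images.
- cassette: White plastic cassette with a BLUE lid, loose, 0.3-0.65 kg. Origin: centre of its underside; +x its front. Base 160 (x) x 64 (y) x 12 mm high. Front half (x 0 to 80): compartment, full width, walls up to z = 38 mm, then the 8 mm thick lid (top at 46 when shut). Rear half: upright grey fin, x -75 to -35, 14 mm thick in y, top at z = 48. Slides on its underside; must not rise over 10 mm.
- cassette_front (a point): Foot of the middle of the cassette's front face (80 mm ahead of its origin, at counter height); same axes as the cassette.
- cassette_fin (a point): Place to grip on the cassette's grey fin: 55 mm behind the cassette's origin, 36 mm above the counter (12 mm below the fin's top). The fin is 14 mm thick across the cassette's y and 40 mm long in x; nothing is beside it above the 12 mm high base, and the compartment is 35 mm ahead of it.
- lid (a joint): How far the blue lid stands proud, in m: 0 is fully shut, up to 0.012. It starts 5 to 10 mm proud. It is a stiff press fit: it moves straight down only with about 5 N or more and stays where left. At 0 it meets the compartment walls solidly.
- lid_top: The blue lid plate, 80 x 62 x 8 mm. Origin: centre of its underside. Once down it must be held down with about 12 N for a good second (at least 8 N) for its seal to take; more than 25 N on it would crack it.
- lid_pad (a point): Centre of the lid's top face (white disc), the place to press; 40 mm ahead of the cassette's origin.
- gauge: Height gauge fixed to the counter. Origin: on the counter below the middle of the end stop's face; +x is the push direction. Two rails 12 mm high, 8 thick, 67 mm apart inside (cassette 64), from x = -135 mm to the stop; flared lead-ins open the mouth to about 100 mm at x = -176. Bar posts 12 mm square at y = +-49.5. Over 24 N between cassette and any part of the gauge would bend it.
- bar: Red fixed bridge bar across the rails, 12 mm square, 111 mm long; centred at gauge x = -94 mm, its underside 49.5 mm above the counter (3.5 mm over a shut lid), its top 61.5 mm. Origin: middle of its underside, axes as the gauge. The cassette must not catch on it (more than 5 N).
- stop: Dark steel end stop, 90 mm wide, 30 high; its face looks to gauge -x. Origin: on the counter at the middle of its face. Press the cassette's front on it with about 12 N for a good second (at least 7, never over 24 N; sliding friction not counted). The fin then stands before the bar, its grip point 41 mm from the bar's middle.
- spare: Bystander: a second cassette of the same shape with a GREEN lid. Leave alone.
- vial_amber: Bystander: amber vial, 24 mm wide, 45 mm high, standing behind the gauge's end stop.
- vial_clear: Bystander: clear vial, 30 mm wide, 50 mm high, standing behind the gauge's end stop.
- antiseptic: Bystander: white bottle with a blue cap, 70 mm wide, 180 mm high.
- saline: Bystander: clear glass bottle, 72 mm wide, 140 mm high.
- spray: Bystander: white bottle with a white cap, 60 mm wide, 160 mm high.
- syringe: Bystander: empty plastic syringe lying down, about 120 mm long.
Things that resemble listed ones, but are neither listed nor needed, are in the scene too. What is shaped like the gauge but pink is not meant.

How it is judged:
On the way, in this order (a step that is already met when the one before it is completed fails the run):
1. the blue lid is shut (within 1.5 mm) and held down with more than 8 N for 0.5 s, with the cassette still in front of the bar (value of joint lid below 0.0015 m and x of cassette_front in the frame of gauge below -0.105 m and contact force between anything else and lid_top above 8 N), for 0.5 s.
2. the cassette, flat on the counter and between the rails, has its compartment under the bar (x of cassette_front in the frame of gauge above -0.085 m and y of cassette_front in the frame of gauge between -0.005 and 0.005 m and height (world z) of cassette below 0.005 m), for 0.1 s.
3. the cassette's front is pressed on the end stop with more than 7 N for 0.5 s (contact force between cassette and stop above 7 N and x of cassette_front in the frame of gauge above -0.003 m), for 0.5 s.
At the end, for the whole second after the job is handed in: The cassette lies flat and still between the rails under the bar, its front within 3 mm of the end stop, within 4 mm of the lane's middle and 0.05 rad of its direction, its blue lid shut to within 1.5 mm, let go (x of cassette_front in the frame of gauge above -0.003 m and y of cassette_front in the frame of gauge between -0.004 and 0.004 m and angle between the x axis of cassette and the x axis of gauge, either way round below 0.05 rad and angle between cassette's own z axis and vertical below 0.05 rad and height (world z) of cassette below 0.004 m and value of joint lid below 0.0015 m and linear speed of cassette below 0.01 m/s); the robot touches nothing.
It fails at once if more than 25 N on the blue lid (contact force between anything else and lid_top above 25 N).
It fails at once if the cassette catches on the bar (more than 5 N) (contact force between cassette and bar above 5 N).
It fails at once if the cassette is forced against the gauge (more than 24 N) (contact force between cassette and gauge above 24 N).
It fails at once if the cassette is lifted more than 10 mm off the counter (height (world z) of cassette above 0.01 m).
It fails at once if a bystander is moved more than 20 mm (distance of any of spare, vial_amber, vial_clear, antiseptic, saline, spray, syringe from where it was at the start of the episode above 0.02 m).
It also fails if it takes over 72 s, if anything falls off the work surface, if the arm or the gripper's body presses on something with over 40 N, if the wrist force passes 120 N, or if a joint passes its speed limit or range.

## Robot

A 6-joint arm with a two-finger parallel gripper is mounted at the origin on the work surface. World frame = base frame: x ahead of the robot, y to its left, z up, the work surface at z = 0. Lengths are in m, angles in rad, forces in N, time in s.
With the tool pointing down it reaches from about 0.35 to 0.975 m from the base axis. Payload 4.9 kg.
Tool frame: the origin (TCP) lies at the very end of the fingers, on their centre line; the grasp point (between the pads) lies 19 mm behind it; z points along the fingers, x is the direction in which the jaws open and shut, and the axes are right-handed (so a half turn about z gives the same grasp; the last joint's range is limited). The gripper opens to 85 mm and grips with 20 to 120 N. Pads are 22 mm wide; open, the fingers measure 114 mm over their backs; the gripper's body (76 mm by 85 mm) begins 54 mm behind the grasp point. The pads swing forward as they close: fully open they stand 13 mm farther back than shut.
Start: joints at [-1.35, 0.053, 1.613, -0, 1.476, -0.119], TCP at [0.208, -0.589, 0.231] pointing down, gripper open.
Joint ranges: [-3.01, 3.01], [-1.01, 2.22], [0.06, 2.58], [-1.02, 4.17], [0.09, 2.62], [-3.14, 3.14]. Speed limits (rad/s): [2.57, 2.57, 3.14, 3.14, 3.14, 3.14].

## Interface

Orientations are given as a rotation vector (axis times angle).
In Python, from station import monitor, imaging, ticket gives the robot as it stands.
- The arm moves only by the tool step_arm, never from a script. Its argument "targets" is one flat list of numbers, 4 for each row, row after row: the shift along the tool's x, y, z in m, then the turn about the tool's z in rad. In form: [tx, ty, tz, roll, tx, ty, tz, roll, ...]. A call has 1 to 12 rows; each row is the pose to reach, as a shift and turn from the pose measured when the call began, along the tool's axes at that moment; what a row does not reach only later rows make up. A row lasts 1/12 s, in which the tool goes at most 41.7 mm and 7.16 degrees, less where a joint would pass 70% of its speed; a pose out of reach is approached as far as the arm can. A call with a gripper value outside its range is refused whole. "grip" is the finger opening in m, from 0 to 0.0854, set as the call begins (left out, the last holds). The fingers move at their own pace and stop on an object; "force" is the grip in N (left out, the last holds). Time passes only in rows, so rows that repeat a pose let the fingers close. It gives the time, the measured TCP pose, the force and the opening at its end, in the units of the state.
- monitor.get_obs(): the state, without advancing time (a new reading comes with each control period).
- imaging.get_image(name): name is "scene" or "top" or "wrist"; returns a dict with "color" (420x560x3 uint8, red, green, blue), "depth" (420x560 float32, m along the optical axis (not along the pixel's ray), 0 where there is no reading), "fov_y" (degrees; the focal length in pixels is half the picture's height over the tangent of half this angle, whatever the lens; pixels are square), "cx", "cy" (the principal point, pixels), "k1" (the pictures are not rectified: a ray, as slopes to the right and down, at radius r is drawn at 1 + k1 r^2 times it, then the intrinsics apply), "R" (3x3) and "t" (3): a world point X has camera coordinates R X + t. Camera axes: x right, y down, z forward; pixel columns grow to the right and rows downward; lengths in m; the calibration is good to about 2 mm. A picture is of the moment at which its call begins.
- ticket.finish_job(): hands the job in, once; it reports no verdict.
Trained networks look in a picture, given as the dict that the camera call returned (one of the last four; its "shot" number tells which), for a name from the list of things; names that differ only in an ending like _2 or _b are one class to them, and where a whole thing is asked for, a point or a joint stands for the part that bears it (a point fixed in the world has none). Each returns a list of dicts, best first, with "score" (0 to 1); they miss things now and then, are a little off and sometimes report something else, mostly with a low value. They report only what shows in the picture. A call takes as long as a camera call. They do not tell look-alikes from the thing itself.
- imaging.search_frame(name, picture): "uv" ([column, row] in pixels, amid what is visible of it).
- imaging.mark_of(name, picture): "uv" ([column, row] in pixels: a listed point, or the origin of a listed thing).
The state is a dict: "t": time; "q": joint angles; "dq": joint speeds; "effort": joint torques, N m; "tool_pos": TCP position; "tool_rot": TCP orientation; "contact_force": force on the tool from outside, world axes, zero at the start; "wrist_torque": the same for the moment, N m; "opening": finger opening in m.
Only numpy, scipy, OpenCV 4.12 (cv2) and the standard library are available. Lean on these libraries where they do the work, as an engineer would, in place of code of your own. Each camera call takes 0.05 s, during which the arm holds its last target.

## Working session

There is one attempt and no reset: what is moved stays moved. The work goes in short steps, Python scripts to look and compute and a tool call to move; the robot and the scene stay as the last step left them, time stands still between calls to the robot, and variables do not carry over. Pictures are saved under pics/ and viewed, and the job is handed in when it is done.

Besides the shell and the picture viewer there is one more tool, called as name(argument=value, ...) on one line, values as JSON. step_arm: Moves the arm, as the interface text tells. Its arguments: {"type":"object","properties":{"targets":{"type":"array","items":{"type":"number"}},"grip":{"type":"number"},"force":{"type":"number"}},"required":["targets"]}

```bash
mkdir -p pics; ls
cat > h.py <<'E'
import numpy as np, cv2
from station import monitor, imaging, ticket
from scipy.spatial.transform import Rotation as Ro
def snap(n,f=None):
    p=imaging.get_image(n)
    if f: cv2.imwrite('pics/'+f,cv2.cvtColor(p['color'],cv2.COLOR_RGB2BGR))
    return p
def foc(p): return p['color'].shape[0]/2/np.tan(np.radians(p['fov_y'])/2)
def ray(p,uv):
    f=foc(p);d=np.array([(uv[0]-p['cx'])/f,(uv[1]-p['cy'])/f]);s=d.copy()
    for _ in range(30): s=d/(1+p['k1']*(s@s))
    R=np.array(p['R']);t=np.array(p['t'])
    return -R.T@t, R.T@np.array([s[0],s[1],1.])
def atz(p,uv,z):
    o,d=ray(p,uv); return o+d*(z-o[2])/d[2]
def dep(p,uv):
    o,d=ray(p,uv);u,v=int(round(uv[0])),int(round(uv[1]))
    a=p['depth'][max(v-1,0):v+2,max(u-1,0):u+2];a=a[a>0]
    return o+d*np.median(a) if len(a) else None
def proj(p,X):
    c=np.array(p['R'])@np.array(X)+np.array(p['t']);s=c[:2]/c[2];s=s*(1+p['k1']*(s@s));f=foc(p)
    return np.array([s[0]*f+p['cx'],s[1]*f+p['cy']])
def cloud(p):
    D=p['depth'];H,W=D.shape;f=foc(p)
    v,u=np.mgrid[0:H,0:W];d=np.stack([(u-p['cx'])/f,(v-p['cy'])/f],-1);s=d.copy()
    for _ in range(15): s=d/(1+p['k1']*(s**2).sum(-1,keepdims=True))
    X=np.concatenate([s,np.ones((H,W,1))],-1)*D[...,None]
    return (X-np.array(p['t']))@np.array(p['R'])
E
cat > a.py <<'E'
from h import *
np.set_printoptions(precision=4,suppress=True)
print(monitor.get_obs())
for n in ['top','scene','wrist']:
    p=snap(n,n+'0.png'); print(n,p['fov_y'],p['k1'],-np.array(p['R']).T@p['t'])
    for k in ['cassette','lid_pad','cassette_fin','cassette_front','gauge','bar','stop','spare']:
        for r in imaging.mark_of(k,p)[:3]: print(k,r['score'],np.round(r['uv'],1),dep(p,r['uv']) if 0<=r['uv'][0]<559 and 0<=r['uv'][1]<419 else '')
E
python3 a.py
```

```text
pics
{'t': 0.0, 'q': array([-1.35  ,  0.0534,  1.6143,  0.    ,  1.476 , -0.119 ]), 'dq': array([ 0.0011,  0.0009,  0.0001, -0.0012, -0.0003,  0.0004]), 'effort': array([  0.0004, -39.3675, -37.0179,  -0.0001,   0.0069,  -0.    ]), 'tool_pos': array([ 0.2082, -0.5887,  0.2301]), 'tool_rot': array([-2.5639,  1.8131,  0.0024]), 'contact_force': array([0.2986, 0.2623, 0.0042]), 'wrist_torque': array([ 0.0146, -0.0013,  0.0118]), 'opening': 0.0853449021331045}
top 50.12466771939846 -0.0581042934631958 [0.368  0.0095 1.4923]
cassette 0.67 [332.3 197.3] [ 0.5563 -0.145   0.0532]
cassette 0.53 [411.8 169.8] [ 0.659  -0.4155  0.0162]
lid_pad 0.86 [321.2 187.3] [ 0.5886 -0.109   0.0515]
cassette_fin 0.87 [349.5 197.5] [ 0.5575 -0.2016  0.0469]
cassette_front 0.19 [320.4 192.1] [ 0.5722 -0.1062  0.0559]
gauge 0.92 [215.5 220.4] [ 0.4786  0.2385 -0.0019]
gauge 0.78 [157.8 276. ] [0.2906 0.4234 0.0001]
gauge 0.73 [351.4 276.4] [ 0.3035 -0.2106  0.0309]
bar 0.63 [379.  292.8] [ 0.2551 -0.293   0.0626]
bar 0.58 [234.3 230.7] [0.4453 0.1742 0.0011]
bar 0.4 [178.5 286.1] [0.2638 0.3389 0.0615]
stop 
[... 384 characters left out ...]
218.5 170. ] [ 0.5419 -0.2071  0.0476]
cassette_front 0.88 [248.  212.4] [ 0.5858 -0.0755  0.0043]
gauge 0.87 [373.1 243.9] [0.4971 0.2496 0.0279]
gauge 0.87 [267.5 128. ] [ 0.3106 -0.2089  0.0223]
gauge 0.58 [468.8 230.1] [0.3227 0.4264 0.0315]
bar 0.72 [347.5 206.5] [0.4565 0.1477 0.0612]
bar 0.64 [450.  195.3] [0.2669 0.3445 0.0562]
bar 0.55 [254.  103.6] [ 0.2279 -0.3212  0.0003]
stop 0.89 [267.2 131. ] [ 0.3157 -0.2064  0.0154]
stop 0.88 [370.2 244.5] [0.5043 0.245  0.03  ]
stop 0.6 [474.6 229.2] [0.3095 0.4371 0.0289]
spare 0.84 [136.6 174.9] [ 0.6761 -0.3857  0.0336]
spare 0.23 [378.9 279. ] [0.5724 0.3077 0.0197]
wrist 62.208144184823624 -0.08051096580772796 [ 0.2825 -0.5623  0.3733]
```

View pics/top0.png

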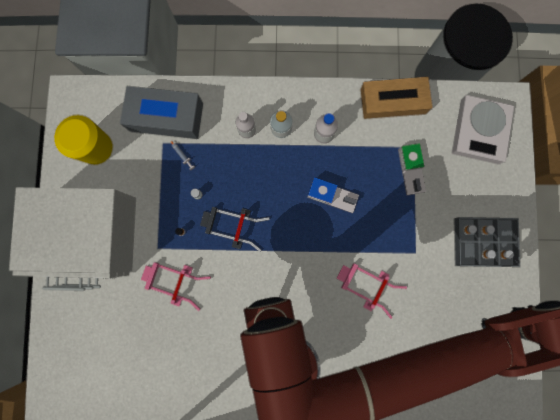

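View pics/scene0.png

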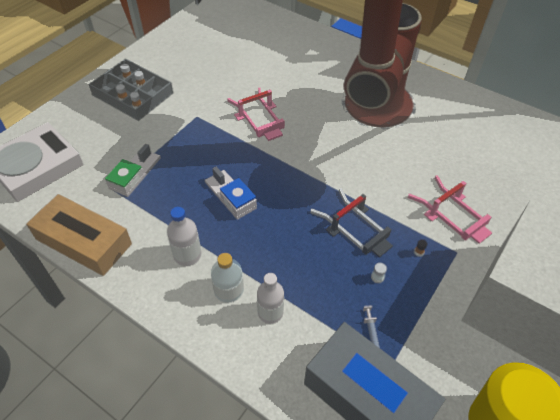

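View pics/wrist0.png

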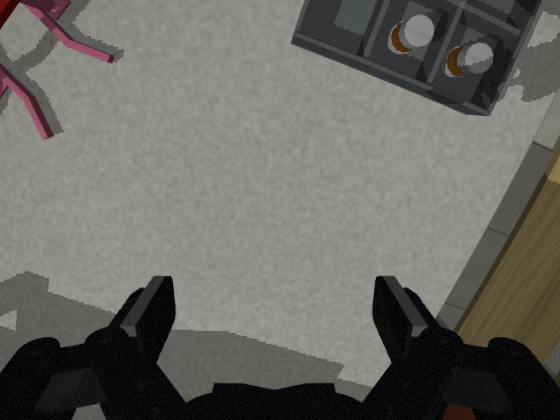

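```bash
cat > b.py <<'E'
from h import *
np.set_printoptions(precision=4,suppress=True)
def rect(p,mask,C,zlo,zhi,box):
    m=mask&(C[...,2]>zlo)&(C[...,2]<zhi)&(C[...,0]>box[0])&(C[...,0]<box[1])&(C[...,1]>box[2])&(C[...,1]<box[3])
    P=C[m]; r=cv2.minAreaRect(P[:,:2].astype(np.float32)) if len(P)>4 else None
    return len(P),P.mean(0) if len(P) else None,np.median(P[:,2]) if len(P) else None,r
for n in ['top','scene']:
    p=snap(n);C=cloud(p);c=p['color'].astype(int);r,g,b=c[...,0],c[...,1],c[...,2]
    red=(r>100)&(r>2.2*g)&(r>2.2*b)
    print(n,'bar',rect(p,red,C,.05,.075,(.38,.52,.05,.25)))
    blue=(b>120)&(b>1.6*r)&(b>1.3*g)
    print('lid',rect(p,blue,C,.03,.075,(.45,.68,-.3,0)))
o=monitor.get_obs();R=Ro.from_rotvec(o['tool_rot']).as_matrix();print(R)
p=snap('wrist');print('camera axes in tool',R.T@np.array(p['R']).T, R.T@(-np.array(p['R']).T@p['t']-o['tool_pos']))
E
python3 b.py
```

```text
top bar (95, array([0.4544, 0.1528, 0.0613]), np.float64(0.060870868749029215), ((0.45448166131973267, 0.15303589403629303), (0.010946467518806458, 0.08815038204193115), 76.89795684814453))
lid (404, array([ 0.5792, -0.1127,  0.0532]), np.float64(0.05317278035531059), ((0.5800309777259827, -0.11285144090652466), (0.07980212569236755, 0.0612863153219223), 72.12429809570312))
scene bar (119, array([0.4541, 0.1511, 0.0617]), np.float64(0.061708849620713116), ((0.45159998536109924, 0.15097153186798096), (0.013265627436339855, 0.08686879277229309), 76.2684555053711))
lid (506, array([ 0.5781, -0.1127,  0.0542]), np.float64(0.05434668648065537), ((0.5762077569961548, -0.11613287031650543), (0.08427974581718445, 0.06326939165592194), 71.19719696044922))
[[ 0.3333 -0.9428 -0.    ]
 [-0.9428 -0.3333 -0.0001]
 [ 0.      0.     -1.    ]]
camera axes in tool [[ 1.     -0.0002 -0.0013]
 [ 0.0005  0.9513  0.3082]
 [ 0.0012 -0.3082  0.9513]] [-0.0007 -0.0789 -0.1419]
```

step_arm(targets=[-0.025,-0.04,0,-0.07,-0.05,-0.08,0,-0.15,-0.075,-0.12,0,-0.22,-0.1,-0.16,0,-0.3,-0.125,-0.2,0,-0.37,-0.15,-0.24,0,-0.45,-0.175,-0.28,0,-0.52,-0.2,-0.32,0,-0.6,-0.225,-0.36,0,-0.67,-0.25,-0.4,0,-0.75,-0.28,-0.445,0,-0.83,-0.309,-0.491,0,-0.92], grip=0.0)

```text
t: 2.5
tool_pos: [0.5199, -0.1956, 0.2317]
tool_rot: [3.104, -0.48, 0.001]
contact_force: [0.8, -0.4, -0.1]
opening: 0.0
```

step_arm(targets=[0,0,0,0,0,0,0,0,0,0,0,0])

```text
t: 2.75
tool_pos: [0.5199, -0.1955, 0.2316]
tool_rot: [3.104, -0.479, 0.001]
contact_force: [-0.3, -0.1, -0.3]
opening: -0.0002
```

```bash
cat > c.py <<'E'
from h import *
import sys
np.set_printoptions(precision=4,suppress=True)
o=monitor.get_obs();R=Ro.from_rotvec(o['tool_rot']).as_matrix();print(o['t'],o['tool_pos'],np.degrees(np.arctan2(R[1,0],R[0,0])),o['contact_force'],o['opening'])
for n in sys.argv[2:]:
    p=snap(n,n+sys.argv[1]+'.png')
    for k in ['cassette','lid_pad','cassette_fin','cassette_front','gauge','bar','stop']:
        for r in imaging.mark_of(k,p)[:2]:
            if r['score']>.4 and 0<=r['uv'][0]<559 and 0<=r['uv'][1]<419: print(k,r['score'],np.round(r['uv'],1),dep(p,r['uv']))
    C=cloud(p);c=p['color'].astype(int);r,g,b=c[...,0],c[...,1],c[...,2]
    red=(r>100)&(r>2.2*g)&(r>2.2*b);blue=(b>120)&(b>1.6*r)&(b>1.3*g)
    for nm,m,lo,hi,box in [('bar',red,.05,.075,(.38,.52,.05,.25)),('lid',blue,.03,.075,(.38,.68,-.3,.25))]:
        m=m&(C[...,2]>lo)&(C[...,2]<hi)&(C[...,0]>box[0])&(C[...,0]<box[1])&(C[...,1]>box[2])&(C[...,1]<box[3])
        P=C[m]
        if len(P)>20: print(nm,len(P),np.percentile(P[:,2],[10,50,90]),cv2.minAreaRect(P[:,:2].astype(np.float32)))
E
python3 c.py 1 wrist
```

```text
2.75 [ 0.5199 -0.1955  0.2316] -17.560611299982174 [-0.2962 -0.0913 -0.2659] -0.00018062396195708672
cassette 0.96 [303.8 125.3] [ 0.5627 -0.1485  0.0529]
lid_pad 0.59 [310.9  82.1] [ 0.579  -0.1147  0.0535]
cassette_fin 0.91 [304.8 184.3] [ 0.5485 -0.2026  0.0478]
gauge 0.97 [100.2 243.6] [ 0.3146 -0.2043  0.0248]
bar 0.59 [ 80.5 332.2] [ 0.257  -0.2905  0.0506]
stop 0.92 [ 95.7 243.9] [ 0.31   -0.2028  0.0256]
lid 5788 [0.0519 0.0528 0.0538] ((0.5783827900886536, -0.11336587369441986), (0.07993023097515106, 0.06185225024819374), 71.61485290527344)
```

View pics/wrist1.png

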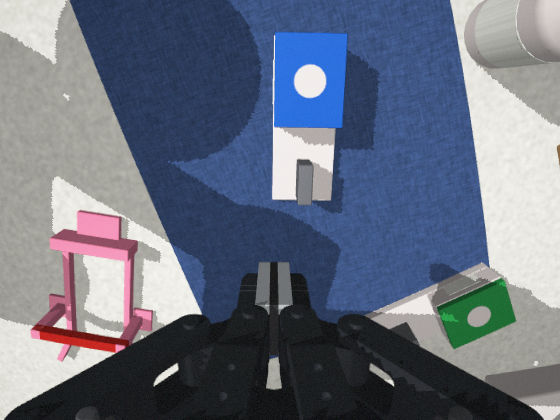

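step_arm(targets=[0.01,-0.03,0.03,0.01,0.02,-0.06,0.06,0.015,0.031,-0.096,0.1,0.015,0.031,-0.096,0.13,0.015,0.031,-0.096,0.15,0.015,0.031,-0.096,0.16,0.015,0.031,-0.096,0.165,0.015,0.031,-0.096,0.167,0.015,0.031,-0.096,0.167,0.015])

```text
t: 3.9
tool_pos: [0.5792, -0.1153, 0.0662]
tool_rot: [3.1, -0.507, 0.005]
contact_force: [0.1, -1.0, 0.2]
opening: 0.0001
```

```bash
python3 c.py 2 wrist
```

```text
3.9 [ 0.5792 -0.1153  0.0662] -18.58101584920254 [ 0.11   -0.9941  0.1875] 9.528443468772133e-05
lid_pad 0.77 [273.3 267.7] [ 0.5823 -0.1038  0.0755]
cassette_fin 0.74 [274.3 384.9] [ 0.5534 -0.1916  0.047 ]
cassette_front 0.69 [272.9 166.7] [ 0.5918 -0.0754  0.0047]
lid 12085 [0.0519 0.0528 0.0535] ((0.5793718099594116, -0.11014360189437866), (0.0743182823061943, 0.06224793568253517), 71.76631164550781)
```

View pics/wrist2.png

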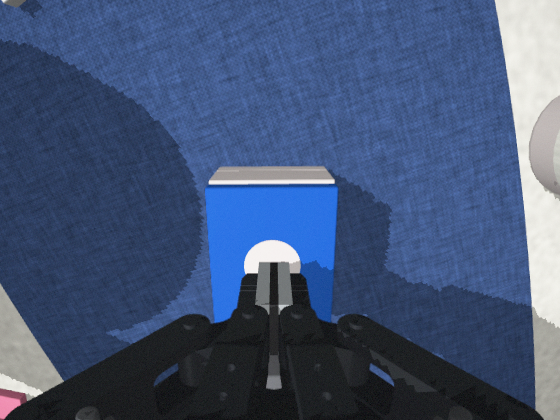

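step_arm(targets=[0,0,0.004,0,0,0,0.008,0,0,0,0.011,0,0,0,0.013,0,0,0,0.015,0,0,0,0.015,0])

```text
t: 4.8
tool_pos: [0.5785, -0.1144, 0.0502]
tool_rot: [3.1, -0.506, 0.002]
contact_force: [-1.3, -0.0, 2.4]
opening: 0.0001
```

step_arm(targets=[0,0,0.001,0,0,0,0.002,0,0,0,0.002,0])

```text
t: 5.05
tool_pos: [0.5785, -0.1144, 0.0483]
tool_rot: [3.1, -0.506, 0.001]
contact_force: [-1.3, 0.2, 4.2]
opening: -0.0003
```

step_arm(targets=[0,0,0.001,0,0,0,0.002,0,0,0,0.002,0])

```text
t: 5.3
tool_pos: [0.5785, -0.1145, 0.0462]
tool_rot: [3.1, -0.506, 0.002]
contact_force: [-2.6, -0.5, 3.2]
opening: -0.0003
```

step_arm(targets=[0,0,0.0005,0,0,0,0.0005,0])

```text
t: 5.47
tool_pos: [0.5785, -0.1144, 0.046]
tool_rot: [3.1, -0.505, 0.001]
contact_force: [-2.1, 0.7, 6.0]
opening: 0.0
```

step_arm(targets=[0,0,0.0005,0,0,0,0.0005,0])

```text
t: 5.63
tool_pos: [0.5785, -0.1145, 0.046]
tool_rot: [3.1, -0.505, 0.001]
contact_force: [-4.6, 1.9, 5.9]
opening: 0.0003
```

step_arm(targets=[0,0,0.001,0,0,0,0.001,0,0,0,0.001,0])

```text
t: 5.88
tool_pos: [0.5786, -0.1144, 0.046]
tool_rot: [3.1, -0.505, 0.0]
contact_force: [-4.7, 1.4, 10.0]
opening: -0.0002
```

step_arm(targets=[-0.0003,0,0.0012,0,-0.0003,0,0.0012,0,-0.0003,0,0.0012,0,-0.0003,0,0.0012,0])

```text
t: 6.22
tool_pos: [0.5786, -0.1145, 0.046]
tool_rot: [3.1, -0.505, 0.0]
contact_force: [-5.3, 0.4, 9.7]
opening: 0.0
```

step_arm(targets=[-0.0002,0,0.0013,0,-0.0002,0,0.0013,0,-0.0002,0,0.0013,0,-0.0002,0,0.0013,0,-0.0002,0,0.0013,0,-0.0002,0,0.0013,0,-0.0002,0,0.0013,0,-0.0002,0,0.0013,0,-0.0002,0,0.0013,0,-0.0002,0,0.0013,0,-0.0002,0,0.0013,0,-0.0002,0,0.0013,0])

```text
t: 7.22
tool_pos: [0.5785, -0.1144, 0.046]
tool_rot: [3.1, -0.505, -0.0]
contact_force: [-5.1, 1.5, 11.2]
opening: 0.0001
```

step_arm(targets=[-0.0001,0,0.0013,0,-0.0001,0,0.0013,0,-0.0001,0,0.0013,0,-0.0001,0,0.0013,0])

```text
t: 7.55
tool_pos: [0.5786, -0.1145, 0.046]
tool_rot: [3.1, -0.505, -0.001]
contact_force: [-6.0, 1.2, 10.4]
opening: 0.0001
```

step_arm(targets=[0,0,0.0016,0,0,0,0.0016,0,0,0,0.0016,0,0,0,0.0016,0,0,0,0.0016,0,0,0,0.0016,0,0,0,0.0016,0,0,0,0.0016,0,0,0,0.0016,0,0,0,0.0016,0,0,0,0.0016,0,0,0,0.0016,0])

```text
t: 8.55
tool_pos: [0.5786, -0.1145, 0.046]
tool_rot: [3.1, -0.505, -0.002]
contact_force: [-6.1, 2.9, 13.4]
opening: -0.0004
```

step_arm(targets=[0,0,-0.01,0,0,0,-0.04,0,0,0,-0.08,0,-0.03,-0.02,-0.12,0,-0.06,-0.04,-0.15,0,-0.09,-0.06,-0.185,0,-0.12,-0.08,-0.185,0,-0.15,-0.1,-0.185,0,-0.187,-0.117,-0.185,0,-0.187,-0.117,-0.185,0,-0.187,-0.117,-0.185,0,-0.187,-0.117,-0.185,0])

```text
t: 9.55
tool_pos: [0.4388, 0.056, 0.2311]
tool_rot: [3.1, -0.503, 0.001]
contact_force: [0.4, 0.0, -0.6]
opening: 0.0003
```

```bash
python3 c.py 3 wrist top
```

```text
9.55 [0.4388 0.056  0.2311] -18.435097256105582 [ 0.3597  0.0103 -0.5698] 0.0003234265671526387
cassette 0.7 [420.8 300.8] [ 0.5514 -0.1187  0.0448]
lid_pad 0.61 [444.  290.2] [ 0.5785 -0.1137  0.0454]
cassette_fin 0.67 [424.6 354.4] [0.4823 0.0547 0.2954]
cassette_front 0.95 [431.1 238.6] [ 0.5904 -0.0728  0.0003]
cassette_front 0.7 [440.5 288.9] [ 0.5749 -0.1107  0.0455]
bar 0.79 [254.9  82.7] [0.4529 0.1503 0.0606]
bar 1487 [0.0599 0.0608 0.0618] ((0.4521440863609314, 0.1526084840297699), (0.01194987166672945, 0.08886279910802841), 76.43450164794922)
lid 3202 [0.0439 0.045  0.0459] ((0.5207627415657043, 0.015563085675239563), (0.09750238060951233, 0.37999677658081055), 23.941436767578125)
cassette 0.96 [333.7 196.4] [ 0.5645 -0.1538  0.0143]
cassette 0.55 [246.4 128.2] [0.7656 0.1344 0.1071]
lid_pad 0.91 [320.  188.6] [ 0.5852 -0.1056  0.045 ]
cassette_fin 0.6 [349.4 198.4] [ 0.5547 -0.2015  0.0456]
cassette_front 0.85 [310.9 186.1] [ 0.5933 -0.0761  0.0424]
gauge 0.86 [155.8 278.9] [0.281  0.4295 0.0005]
gauge 0.74 [350.5 275.4] [ 0.3066 -0.2081  0.0286]
bar 0.6 [177.7 286.6] [0.2619 0.3422 0.0582]
bar 0.51 [378.1 291.6] [ 0.2586 -0.2908  0.0598]
stop 0.78 [154.9 277.6] [ 0.285   0.4334 -0.002 ]
stop 0.75 [350.9 277.2] [ 0.3008 -0.2094  0.0286]
lid 187 [0.0423 0.0459 0.0504] ((0.5799264907836914, -0.11293940246105194), (0.07922596484422684, 0.06057419627904892), 70.98255157470703)
```

View pics/wrist3.png

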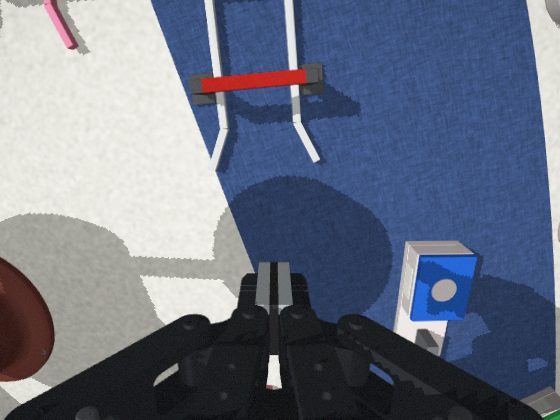

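step_arm(targets=[0,-0.03,0,-0.04,0,-0.06,0,-0.084,0,-0.09,0,-0.084,0,-0.09,0,-0.084,0,-0.09,0,-0.084])

```text
t: 10.77
tool_pos: [0.4671, 0.1422, 0.2308]
tool_rot: [3.119, -0.37, -0.003]
contact_force: [-0.2, -0.4, 0.7]
opening: 0.0
```

```bash
python3 c.py 4 wrist
cat > g.py <<'E'
from h import *
np.set_printoptions(precision=4,suppress=True)
p=snap('wrist');C=cloud(p);c=p['color'].astype(int);mn=c.min(-1);mx=c.max(-1)
np.savez('g.npz',C=C,c=c)
g0=np.array([.4525,.1526]);th=np.radians(76.4)
for it in range(4):
    ax=np.array([np.cos(th),np.sin(th)]);ay=np.array([-ax[1],ax[0]])
    L=(C[...,:2]-g0); X=L@ax;Y=L@ay;Z=C[...,2]
    ths=[];ys=[]
    for s in (1,-1):
        m=(abs(Y*s-37.5e-3)<.012)&(X>-.035)&(X<.08)&(abs(X)>.015)&(Z>.006)&(Z<.02)&(mn>100)
        x,y=X[m],Y[m]
        k=np.polyfit(x,y,1)
        # edges: percentiles
        print(s,m.sum(),'slope',k[0],'y0',k[1],'edges',np.percentile(y-k[0]*x,[3,97]),'z',np.median(Z[m]))
        ths.append(k[0]);ys.append(k[1])
    th+=np.mean(ths); g0=g0+ay*np.mean(ys)
    print(np.degrees(th),g0)
ax=np.array([np.cos(th),np.sin(th)]);ay=np.array([-ax[1],ax[0]])
L=(C[...,:2]-g0);X=L@ax;Y=L@ay
m=(abs(Y)<.03)&(X>.06)&(X<.13)&(C[...,2]>.024)&(C[...,2]<.036)
print('stop top x',m.sum(),np.percentile(X[m],[1,3,50,97]) if m.sum() else '')
r=c[...,0]; m=(r>100)&(r>2.2*c[...,1])&(abs(Y)<.05)&(abs(X)<.03)&(C[...,2]>.056)
print('bar x',m.sum(),np.percentile(X[m],[2,50,98]),'y',np.percentile(Y[m],[.5,99.5]))
E
python3 g.py
```

```text
10.7667 [0.4671 0.1422 0.2308] -13.532877197133402 [-0.2243 -0.4191  0.6559] 2.9603284311656654e-06
cassette 0.79 [395.7 367.4] [0.5014 0.1465 0.2993]
cassette_front 0.94 [409.9 314.1] [ 0.5932 -0.0718 -0.0011]
gauge 0.63 [257.9  80.3] [0.4739 0.2424 0.0004]
stop 0.67 [546.9 316.4] [ 0.7531 -0.0967  0.0322]
stop 0.65 [258.4  79.8] [0.4745 0.2428 0.0002]
bar 1365 [0.0592 0.0606 0.0616] ((0.44758692383766174, 0.15438343584537506), (0.012159225530922413, 0.09819957613945007), 76.36985778808594)
lid 521 [0.0409 0.0447 0.0457] ((0.5804765224456787, -0.10768010467290878), (0.07844699174165726, 0.05403231829404831), 61.33397674560547)
1 651 slope 0.0009903702230871423 y0 0.03771576852199408 edges [0.0341 0.0417] z 0.011240972901591666
-1 626 slope -0.0011902204896998582 y0 -0.03689126915819064 edges [-0.0406 -0.0331] z 0.011284868196250082
76.39427471159428 [0.4521 0.1527]
1 651 slope 0.0010897704616874317 y0 0.03730354078537434 edges [0.0337 0.0413] z 0.011240972901591666
-1 626 slope -0.0010907808804649166 y0 -0.03730349786139999 edges [-0.041  -0.0335] z 0.011284868196250082
76.39424576522853 [0.4521 0.1527]
1 651 slope 0.0010902730173246223 y0 0.03730351943527629 edges [0.0337 0.0413] z 0.011240972901591666
-1 626 slope -0.0010902781258829044 y0 -0.0373035192182586 edges [-0.041  -0.0335] z 0.011284868196250082
76.39424561887911 [0.4521 0.1527]
1 651 slope 0.0010902755581863783 y0 0.037303519327333196 edges [0.0337 0.0413] z 0.011240972901591666
-1 626 slope -0.0010902755840145367 y0 -0.037303519326235976 edges [-0.041  -0.0335] z 0.011284868196250082
76.39424561813918 [0.4521 0.1527]
stop top x 1029 [0.0942 0.0943 0.1012 0.1076]
bar x 1286 [-0.0055  0.001   0.0065] y [-0.0437  0.0439]
```

View pics/wrist4.png

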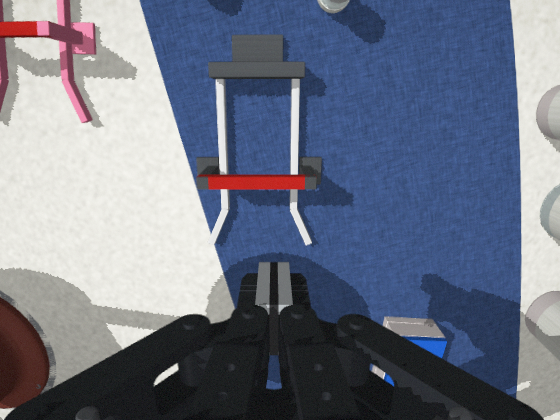

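step_arm(targets=[0.015,0.03,0,0.02,0.03,0.06,0,0.04,0.046,0.09,0,0.06,0.062,0.12,0,0.084,0.078,0.15,0,0.084,0.094,0.18,0.01,0.084,0.11,0.21,0.03,0.084,0.126,0.24,0.05,0.084,0.142,0.28,0.07,0.084,0.16,0.317,0.09,0.084,0.16,0.317,0.09,0.084,0.16,0.317,0.09,0.084], grip=0.045)

```text
t: 12.22
tool_pos: [0.546, -0.2071, 0.139]
tool_rot: [-3.099, 0.512, 0.007]
contact_force: [0.1, 0.1, -1.1]
opening: 0.0452
```

step_arm(targets=[0,0,0,0])

```text
t: 12.3
tool_pos: [0.5461, -0.207, 0.1393]
tool_rot: [-3.098, 0.513, 0.007]
contact_force: [-0.6, 1.2, 0.9]
opening: 0.0449
```

```bash
python3 c.py 5 wrist
cat > f.py <<'E'
from h import *
np.set_printoptions(precision=4,suppress=True)
p=snap('wrist');C=cloud(p);c=p['color'].astype(int)
o=monitor.get_obs();R=Ro.from_rotvec(o['tool_rot']).as_matrix()
L=(C-o['tool_pos'])@R
# fin top: z .045-.051 not blue, near expected
e=np.array([.5484,-.2035]);m=(np.hypot(*(C[...,:2]-e).transpose(2,0,1))<.03)&(C[...,2]>.040)&(C[...,2]<.053)&~((c[...,2]>1.6*c[...,0])&(c[...,2]>100))
P=C[m];print(m.sum(),np.median(P[:,2]),cv2.minAreaRect(P[:,:2].astype(np.float32)))
r=cv2.minAreaRect(P[:,:2].astype(np.float32))
d=np.append(r[0],0)-np.append(o['tool_pos'][:2],0);print('fin centre shift in tool',d@R)
E
python3 f.py
```

```text
12.3 [ 0.5461 -0.207   0.1393] -18.82038160013923 [-0.5674  1.2067  0.9188] 0.04489978047415804
cassette 0.65 [273.8 129.7] [ 0.5648 -0.1492  0.0454]
lid_pad 0.57 [274.5  70.4] [ 0.5773 -0.114   0.0462]
cassette_fin 0.58 [278.9 209.4] [ 0.5505 -0.2022  0.0479]
gauge 0.98 [ 31.5 282.2] [ 0.3147 -0.205   0.0171]
bar 0.63 [ 11.8 396.1] [ 0.2618 -0.2917  0.0547]
stop 0.9 [ 30.2 283.9] [ 0.3161 -0.2051  0.0208]
lid 11000 [0.0444 0.0453 0.0463] ((0.57822585105896, -0.11314435303211212), (0.08060833811759949, 0.06236104667186737), 71.8108139038086)
1086 0.0471123397669902 ((0.5486133098602295, -0.20299391448497772), (0.040039271116256714, 0.013704370707273483), 71.73924255371094)
fin centre shift in tool [ 0.0011 -0.0041 -0.    ]
```

View pics/wrist5.png

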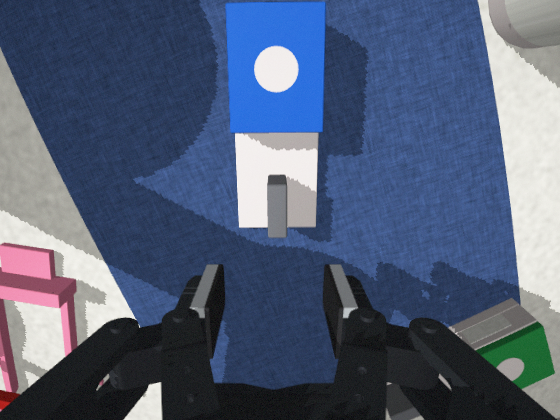

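step_arm(targets=[0.001,-0.004,0.03,-0.01,0.001,-0.004,0.06,-0.01,0.001,-0.004,0.08,-0.01,0.001,-0.004,0.1,-0.01,0.001,-0.004,0.11,-0.01,0.001,-0.004,0.118,-0.01,0.001,-0.004,0.12,-0.01,0.001,-0.004,0.12,-0.01])

```text
t: 13.42
tool_pos: [0.5483, -0.2031, 0.0198]
tool_rot: [-3.102, 0.495, 0.006]
contact_force: [-0.1, -0.2, -0.0]
opening: 0.0448
```

step_arm(targets=[0,0,0,0,0,0,0,0,0,0,0,0,0,0,0,0,0,0,0,0,0,0,0,0,0,0,0,0,0,0,0,0], grip=0.0, force=30)

```text
t: 14.08
tool_pos: [0.5494, -0.2037, 0.0214]
tool_rot: [3.102, -0.495, -0.002]
contact_force: [-0.1, 0.5, 5.9]
opening: 0.0135
```

```bash
python3 c.py 6 wrist
```

```text
14.0833 [ 0.5494 -0.2037  0.0214] -18.14102520921845 [-0.1022  0.5395  5.872 ] 0.013496546252271563
cassette 0.71 [272.  155.3] [ 0.5676 -0.1448  0.0454]
lid_pad 0.84 [273.5  51.8] [ 0.5782 -0.1138  0.0459]
cassette_fin 0.86 [273.5 299.4] [ 0.551  -0.1969  0.0475]
lid 26392 [0.0445 0.0453 0.0462] ((0.5744637846946716, -0.12513726949691772), (0.055713098496198654, 0.06260664761066437), 71.91462707519531)
```

View pics/wrist6.png

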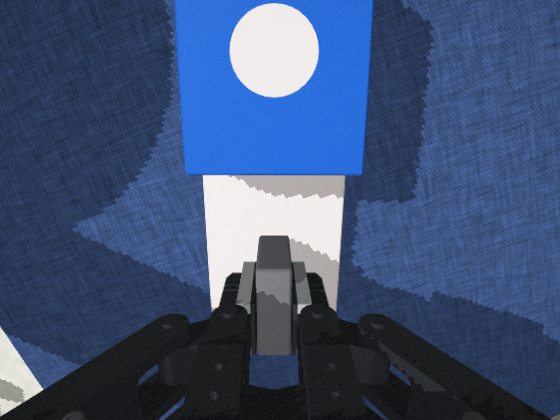

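step_arm(targets=[-0.008,-0.003,0,0,-0.022,-0.007,0,-0.01,-0.038,-0.012,0,-0.02,-0.055,-0.018,0,-0.03,-0.072,-0.023,0,-0.04,-0.09,-0.029,0,-0.05,-0.108,-0.034,0,-0.06,-0.126,-0.04,0,-0.07,-0.144,-0.046,0,-0.079,-0.16,-0.051,0,-0.079,-0.175,-0.056,0,-0.079,-0.1836,-0.0584,0,-0.079], grip=0.0, force=40)

```text
t: 15.48
tool_pos: [0.3921, -0.0902, 0.0214]
tool_rot: [3.118, -0.372, 0.0]
contact_force: [2.1, -0.7, 0.5]
opening: 0.0135
```

step_arm(targets=[0,0,0,0,0,0,0,0])

```text
t: 15.65
tool_pos: [0.3913, -0.0896, 0.0214]
tool_rot: [3.119, -0.372, -0.001]
contact_force: [-2.9, 1.9, 4.9]
opening: 0.0133
```

```bash
cat > m.py <<'E'
from h import *
import sys
np.set_printoptions(precision=4,suppress=True)
S=np.array([.4743,.2443]);th=np.radians(76.39);ax=np.array([np.cos(th),np.sin(th)]);ay=np.array([-ax[1],ax[0]])
o=monitor.get_obs();R=Ro.from_rotvec(o['tool_rot']).as_matrix();d=o['tool_pos'][:2]-S
print(o['t'],'tcp gauge',d@ax,d@ay,'z',o['tool_pos'][2],'yaw err deg',np.degrees(np.arctan2(R[1,0],R[0,0]))+13.61,'F',o['contact_force'],'open',o['opening'])
F=o['contact_force'];print('F gauge',F[:2]@ax,F[:2]@ay,'target gauge ax in tool',np.append(ax,0)@R,np.append(ay,0)@R)
p=snap('wrist','wrist'+sys.argv[1]+'.png');C=cloud(p);c=p['color'].astype(int);r,g,b=c[...,0],c[...,1],c[...,2]
L=C[...,:2]-S;G=np.stack([L@ax,L@ay,C[...,2]],-1)
m=(b>120)&(b>1.6*r)&(b>1.3*g)&(C[...,2]>.036)&(C[...,2]<.06)&(abs(G[...,1])<.1)
n,lab,st,ce=cv2.connectedComponentsWithStats(m.astype(np.uint8));k=1+np.argmax(st[1:,4]) if n>1 else 0
P=G[lab==k] if k else G[m];q=cv2.minAreaRect(P[:,:2].astype(np.float32));print('lid gauge frame',q,np.median(P[:,2]),'xmax',np.percentile(P[:,0],99),'ymid',np.percentile(P[:,1],[1,99]).mean(), 'yrange',np.percentile(P[:,1],[1,99]))
for sgn in(1,-1):
    for x0 in (-.06,-.12):
        m=(abs(G[...,1]*sgn-.0375)<.012)&(abs(G[...,0]-x0)<.012)&(G[...,2]>.006)&(G[...,2]<.02)&(c.min(-1)>100)
        if m.sum()>10: print('rail',sgn,x0,m.sum(),G[m][:,1].mean())
m=(r>100)&(r>2.2*g)&(abs(G[...,1])<.05)&(abs(G[...,0]+.094)<.03)&(C[...,2]>.056)
if m.sum()>30: print('bar',m.sum(),np.percentile(G[m],[2,98],axis=0))
m=(abs(G[...,1])<.03)&(abs(G[...,0])<.03)&(G[...,2]>.024)&(G[...,2]<.036)
if m.sum()>30: print('stop',np.percentile(G[m][:,0],[2,98]))
E
python3 m.py 7
```

```text
15.65 tcp gauge -0.3440471860079728 0.0021208771755581745 z 0.021380371676565226 yaw err deg 0.01703066803903397 F [-2.8698  1.8654  4.8624] open 0.013289262059972856
F gauge 1.1377458784969838 3.22815681800477 target gauge ax in tool [ 0.0003 -1.     -0.0006] [-1.     -0.0003  0.0008]
lid gauge frame ((-0.2615765333175659, 0.002578301355242729), (0.06223763898015022, 0.05552859604358673), 89.8385238647461) 0.045340889631618794 xmax -0.23460684613882674 ymid 0.0026467437998229006 yrange [-0.0275  0.0328]
```

View pics/wrist7.png

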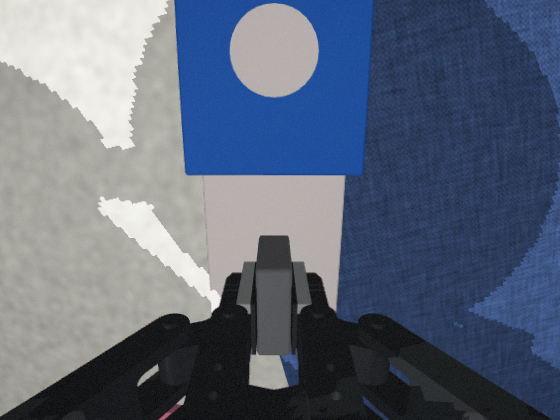

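step_arm(targets=[0.0015,-0.005,0,0,0.0024,-0.013,0,0,0.0024,-0.022,0,0,0.0024,-0.031,0,0,0.0024,-0.04,0,0,0.0024,-0.049,0,0,0.0024,-0.055,0,0,0.0024,-0.055,0,0,0.0024,-0.055,0,0])

```text
t: 16.45
tool_pos: [0.4068, -0.0354, 0.0214]
tool_rot: [-3.117, 0.37, 0.003]
contact_force: [1.0, 3.2, 2.6]
opening: 0.0132
```

```bash
python3 m.py 8; python3 -c "
from h import *
for n in ['scene','top']:
    p=snap(n); s=p['color']; u,v=map(int,proj(p,[.44,.1,.03])); cr=s[max(v-60,0):v+60,max(u-80,0):u+80]; cv2.imwrite('pics/%s8.png'%n,cv2.cvtColor(cv2.resize(cr,None,fx=5,fy=5,interpolation=cv2.INTER_CUBIC),cv2.COLOR_RGB2BGR))
"
```

```text
16.45 tcp gauge -0.28772041545637767 -0.00024822252176689877 z 0.02135028836652045 yaw err deg 0.06006318042957659 F [1.0196 3.2009 2.5638] open 0.01318335952850931
F gauge 3.3509322436007674 -0.23780025585082595 target gauge ax in tool [ 0.001 -1.     0.002] [-1.     -0.001   0.0018]
lid gauge frame ((-0.20535442233085632, 0.00048076361417770386), (0.06223506107926369, 0.055888962000608444), 89.85511779785156) 0.045353205177754104 xmax -0.17824591435040388 ymid 0.00037857458105089795 yrange [-0.0298  0.0305]
```

View pics/scene8.png

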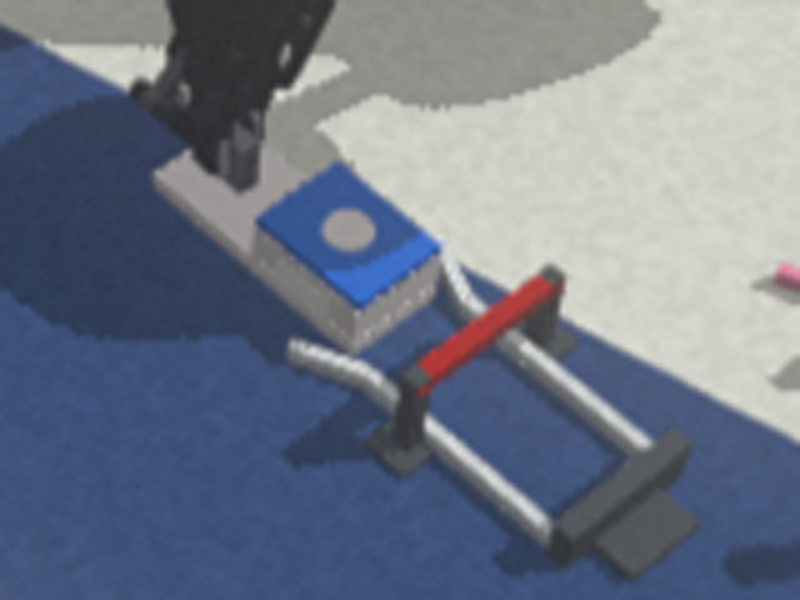

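View pics/wrist8.png

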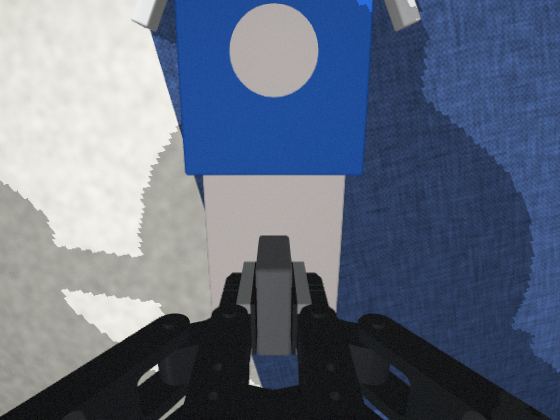

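step_arm(targets=[0,-0.003,0,0,0,-0.008,0,0,0,-0.013,0,0,0,-0.018,0,0,0,-0.023,0,0,0,-0.028,0,0,0,-0.032,0,0,0,-0.034,0,0,0,-0.034,0,0])

```text
t: 17.35
tool_pos: [0.4148, -0.0024, 0.0214]
tool_rot: [-3.117, 0.371, 0.003]
contact_force: [0.9, 1.1, 2.7]
opening: 0.013
```

```bash
python3 m.py 9
```

```text
17.35 tcp gauge -0.2537934766062499 -0.00019538435016858778 z 0.02136913218252297 yaw err deg 0.03660028151415062 F [0.9295 1.0753 2.708 ] open 0.013011440485825568
F gauge 1.2638610529225698 -0.6503257581636745 target gauge ax in tool [ 0.0006 -1.      0.002 ] [-1.     -0.0006  0.0019]
lid gauge frame ((-0.1713818907737732, 0.000291997566819191), (0.055871400982141495, 0.06245528161525726), 0.02377169579267502) 0.04534522327009625 xmax -0.14435392739316094 ymid 0.0003237630884194015 yrange [-0.0299  0.0305]
```

View pics/wrist9.png

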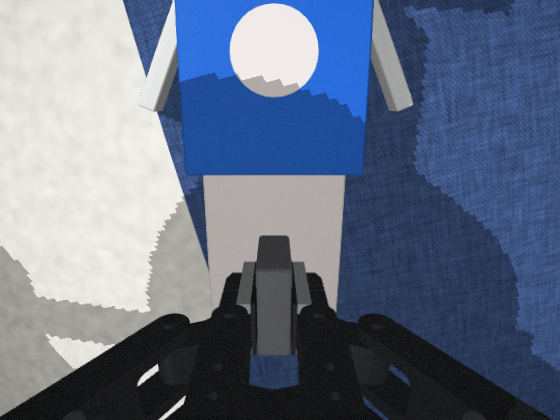

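step_arm(targets=[0,-0.003,0,0,0,-0.008,0,0,0,-0.013,0,0,0,-0.018,0,0,0,-0.023,0,0,0,-0.028,0,0,0,-0.033,0,0,0,-0.038,0,0,0,-0.043,0,0,0,-0.048,0,0,0,-0.05,0,0,0,-0.05,0,0])

```text
t: 18.4
tool_pos: [0.4265, 0.0471, 0.0214]
tool_rot: [-3.116, 0.371, 0.003]
contact_force: [0.0, 1.2, 0.5]
opening: 0.0131
```

```bash
python3 m.py 10
```

```text
18.4 tcp gauge -0.2029336713428106 8.572842417531888e-07 z 0.021364560513344615 yaw err deg 0.041532833155985216 F [0.0315 1.1619 0.5238] open 0.013081727542835144
F gauge 1.136691073292342 0.24284428329986119 target gauge ax in tool [ 0.0007 -1.      0.0037] [-1.     -0.0007  0.0022]
lid gauge frame ((-0.12388064712285995, 0.0005040541291236877), (0.06247097998857498, 0.04905606806278229), 89.99647521972656) 0.04535675086065218 xmax -0.10026153414589278 ymid 0.0005307566965439062 yrange [-0.0297  0.0307]
rail 1 -0.12 117 0.04069058503933267
rail -1 -0.12 332 -0.040190030240513826
bar 4738 [[-0.1005 -0.043   0.0593]
 [-0.0967  0.0425  0.0625]]
```

step_arm(targets=[0,-0.003,0,0,0,-0.008,0,0,0,-0.013,0,0,0,-0.018,0,0,0,-0.023,0,0,0,-0.028,0,0,0,-0.034,0,0,0,-0.04,0,0,0,-0.046,0,0,0,-0.052,0,0,0,-0.057,0,0,0,-0.059,0,0])

```text
t: 19.45
tool_pos: [0.4403, 0.1052, 0.0214]
tool_rot: [-3.115, 0.37, 0.004]
contact_force: [-0.3, -0.9, 0.6]
opening: 0.0134
```

```bash
python3 m.py 11
```

```text
19.45 tcp gauge -0.14317955518886671 0.00036251054128775385 z 0.021392583759372624 yaw err deg 0.07068981703409527 F [-0.3167 -0.9489  0.6278] open 0.01341584069894546
F gauge -0.9967588181457435 0.08447901559980962 target gauge ax in tool [ 0.0012 -1.      0.0043] [-1.     -0.0012  0.0028]
lid gauge frame ((-0.06077890843153, 0.0008608773350715637), (0.06250875443220139, 0.055741310119628906), 89.7497787475586) 0.045375209530721446 xmax -0.033675196678709864 ymid 0.0008305448991910783 yrange [-0.0294  0.031 ]
rail 1 -0.06 84 0.04091871543260452
rail 1 -0.12 944 0.03332054327858057
rail -1 -0.06 362 -0.03996218765036935
rail -1 -0.12 830 -0.03359830686297307
bar 11345 [[-0.1    -0.0427  0.0572]
 [-0.0883  0.0427  0.062 ]]
```

View pics/wrist11.png

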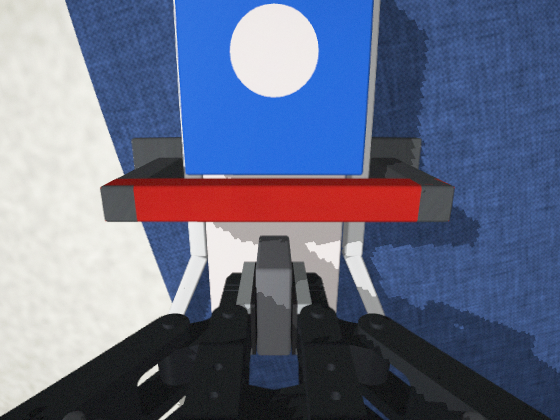

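step_arm(targets=[0.0005,-0.002,0,0,0.0005,-0.004,0,0,0.0005,-0.005,0,0,0.0005,-0.006,0,0,0.0005,-0.006,0,0])

```text
t: 19.92
tool_pos: [0.4422, 0.1112, 0.0214]
tool_rot: [-3.114, 0.37, 0.004]
contact_force: [0.7, -1.0, -0.9]
opening: 0.013
```

step_arm(targets=[0,-0.0007,0,0,0,-0.001,0,0,0,-0.001,0,0])

```text
t: 20.17
tool_pos: [0.4424, 0.1121, 0.0214]
tool_rot: [-3.114, 0.37, 0.004]
contact_force: [0.1, -1.7, 0.1]
opening: 0.0133
```

step_arm(targets=[0,-0.0007,0,0,0,-0.001,0,0,0,-0.001,0,0])

```text
t: 20.42
tool_pos: [0.4426, 0.113, 0.0214]
tool_rot: [-3.115, 0.37, 0.004]
contact_force: [-0.5, -2.8, -1.2]
opening: 0.0136
```

step_arm(targets=[0,-0.0007,0,0,0,-0.001,0,0,0,-0.001,0,0])

```text
t: 20.67
tool_pos: [0.4427, 0.1129, 0.0214]
tool_rot: [-3.117, 0.37, 0.004]
contact_force: [-1.9, -7.1, 1.0]
opening: 0.0135
```

step_arm(targets=[0,-0.0015,0,0,0,-0.0015,0,0,0,-0.0015,0,0])

```text
t: 20.92
tool_pos: [0.4429, 0.1129, 0.0214]
tool_rot: [3.119, -0.369, -0.005]
contact_force: [-1.8, -9.8, 1.4]
opening: 0.0136
```

step_arm(targets=[0,-0.0019,0,0,0,-0.0019,0,0,0,-0.0019,0,0])

```text
t: 21.17
tool_pos: [0.443, 0.1128, 0.0214]
tool_rot: [3.114, -0.367, -0.007]
contact_force: [-2.8, -11.6, 3.3]
opening: 0.0135
```

```bash
python3 m.py 12
```

```text
21.1667 tcp gauge -0.1351589184708771 -0.00046837205714240316 z 0.021448403303370344 yaw err deg 0.16276742181663728 F [ -2.8351 -11.5531   3.2771] open 0.01347432069602548
F gauge -11.895790672576442 0.036911616135249146 target gauge ax in tool [ 0.0028 -1.     -0.0061] [-1.     -0.0029  0.0036]
lid gauge frame ((-0.052754685282707214, 0.00020361505448818207), (0.055750057101249695, 0.062375571578741074), 0.11885202676057816) 0.045397233597396544 xmax -0.02569377709398022 ymid 0.000174174630078466 yrange [-0.03    0.0304]
rail 1 -0.06 155 0.040601548068216683
rail 1 -0.12 578 0.03337883268540961
rail -1 -0.06 257 -0.040339891742885076
rail -1 -0.12 567 -0.03345030731712041
bar 10944 [[-0.0998 -0.0432  0.0568]
 [-0.0882  0.0429  0.0619]]
```

step_arm(targets=[0,-0.002,0,0,0,-0.002,0,0,0,-0.002,0,0,0,-0.002,0,0,0,-0.002,0,0,0,-0.002,0,0,0,-0.002,0,0,0,-0.002,0,0,0,-0.002,0,0,0,-0.002,0,0,0,-0.002,0,0,0,-0.002,0,0])

```text
t: 22.22
tool_pos: [0.4429, 0.1128, 0.0214]
tool_rot: [3.11, -0.366, -0.009]
contact_force: [-3.9, -12.5, 3.6]
opening: 0.0133
```

step_arm(targets=[0,-0.002,0,0,0,-0.002,0,0,0,-0.002,0,0,0,-0.002,0,0,0,-0.002,0,0,0,-0.002,0,0])

```text
t: 22.72
tool_pos: [0.4429, 0.1127, 0.0215]
tool_rot: [3.106, -0.365, -0.011]
contact_force: [-4.4, -12.2, 3.8]
opening: 0.0132
```

step_arm(targets=[0,-0.0005,0,0,0,-0.0003,0,0,0,0,0,0])

```text
t: 22.97
tool_pos: [0.443, 0.1127, 0.0217]
tool_rot: [3.106, -0.366, -0.011]
contact_force: [-1.5, -3.3, 1.0]
opening: 0.013
```

step_arm(targets=[0,0,0,0,0,0,0,0,0,0,0,0,0,0,0,0,0,0,0,0,0,0,0,0], grip=0.04)

```text
t: 23.47
tool_pos: [0.443, 0.1128, 0.0217]
tool_rot: [3.106, -0.365, -0.011]
contact_force: [0.0, 0.4, -0.4]
opening: 0.0399
```

```bash
python3 m.py 13
```

```text
23.4667 tcp gauge -0.13512207476227997 -0.000552569113762809 z 0.021684160436630278 yaw err deg 0.186714089616709 F [ 0.0303  0.4257 -0.418 ] open 0.03992787251112651
F gauge 0.42086750767657216 0.07067608167924114 target gauge ax in tool [ 0.0033 -0.9999 -0.0147] [-1.     -0.0033  0.0051]
lid gauge frame ((-0.052575837820768356, 0.0003174152225255966), (0.06250716745853424, 0.05584008991718292), 89.84186553955078) 0.045343427432071745 xmax -0.025623629712904203 ymid 0.00024333484002306977 yrange [-0.03    0.0304]
rail 1 -0.06 138 0.040665623365888234
rail 1 -0.12 510 0.03360466075180717
rail -1 -0.06 273 -0.04027298207122744
rail -1 -0.12 509 -0.03368729887353043
bar 10897 [[-0.0998 -0.0428  0.0567]
 [-0.0881  0.0429  0.0619]]
```

View pics/wrist13.png

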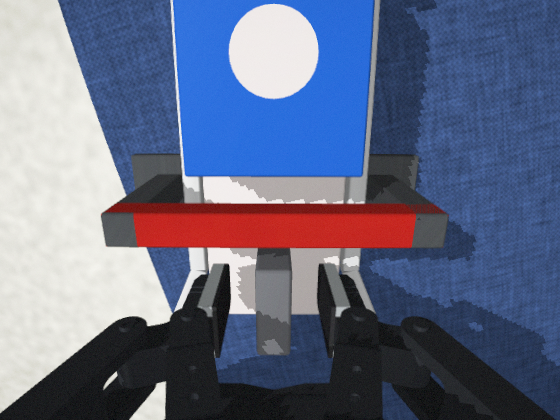

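step_arm(targets=[0,0,-0.01,0,0,0.002,-0.03,0,0,0.005,-0.055,0,0,0.01,-0.085,0,0,0.01,-0.12,0,0,0.01,-0.15,0,0,0.01,-0.18,0,0,0.01,-0.21,0,0,0.01,-0.21,0,0,0.01,-0.21,0])

```text
t: 24.35
tool_pos: [0.4438, 0.106, 0.2351]
tool_rot: [3.107, -0.366, -0.002]
contact_force: [-0.8, 1.0, -0.5]
opening: 0.0401
```

```bash
python3 m.py 14; python3 c.py 14 scene
```

```text
24.35 tcp gauge -0.14158277164021316 -0.002864219159504174 z 0.23514057410525152 yaw err deg 0.19130979743727217 F [-0.8171  1.0159 -0.4574] open 0.040054724222719225
F gauge 0.7951443960488447 1.0331970927973682 target gauge ax in tool [ 0.0033 -0.9999 -0.0129] [-1.     -0.0033 -0.0004]
lid gauge frame ((-0.04035421460866928, 0.0004109814763069153), (0.0799223780632019, 0.06317007541656494), 0.14142224192619324) 0.04534782064238589 xmax -0.0008379144969256242 ymid 0.0003949185424313578 yrange [-0.0299  0.0307]
rail 1 -0.06 162 0.03849924073250042
rail 1 -0.12 326 0.03344160839953672
rail -1 -0.06 170 -0.03764013201616005
rail -1 -0.12 308 -0.03345637835815671
bar 1291 [[-0.0995 -0.0427  0.0593]
 [-0.0887  0.0425  0.0624]]
stop [0.0029 0.0133]
24.4 [0.4427 0.1059 0.2328] -13.422928419399792 [-0.2912 -0.5395 -0.5657] 0.04031108553859937
cassette 0.7 [348.7 220.3] [0.482  0.1682 0.0462]
lid_pad 0.95 [363.4 221. ] [0.4634 0.2    0.0477]
cassette_fin 0.74 [337.5 199.4] [0.4423 0.1109 0.0489]
cassette_front 0.81 [377.1 243.5] [0.4791 0.254  0.0114]
cassette_front 0.56 [352.3 223.1] [0.4848 0.1802 0.0469]
gauge 0.79 [469.9 228. ] [0.3149 0.4261 0.0314]
gauge 0.65 [269.1 129.2] [ 0.3097 -0.2037  0.0196]
bar 0.7 [347.2 206.5] [0.4559 0.1467 0.0599]
bar 0.69 [255.2  97.7] [ 0.2569 -0.2931  0.0589]
stop 0.75 [266.1 131.1] [ 0.3182 -0.2087  0.0157]
stop 0.71 [474.9 229.2] [0.3083 0.4377 0.028 ]
bar 113 [0.0592 0.0622 0.0656] ((0.4521924555301666, 0.15201064944267273), (0.01311996765434742, 0.08770588785409927), 75.66930389404297)
lid 563 [0.0436 0.0466 0.0494] ((0.46347808837890625, 0.20305538177490234), (0.0798761323094368, 0.0656370222568512), 76.91616821289062)
```

View pics/wrist14.png

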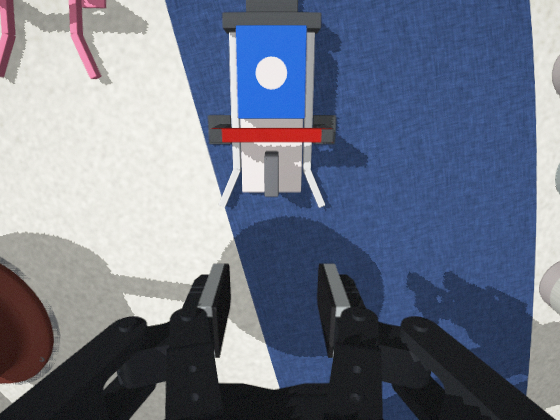

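View pics/scene14.png

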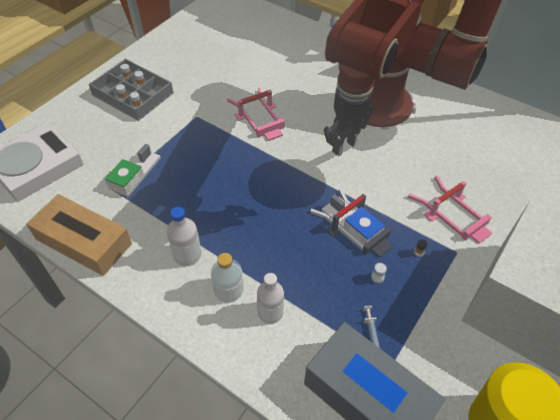

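```bash
python3 -c "
from h import *
print(ticket.finish_job())"
```

```text
the job is handed in; nothing more can be done
None
```

The job is done and handed in at about 24.5 s, well inside the 72 s limit. It reports no verdict, so what follows is from my own readings.

- **Lid:** I pressed it shut with closed fingers. It then read about 45 mm high against 46 nominal. The vertical force was 10–13 N for over 2 s. A sideways drag of up to 6 N came with it, and the total stayed under about 15 N.
- **Slide:** I gripped the fin at 40 N and slid the cassette flat between the rails and under the bar. Readings after each move showed at most about 3 N, so nothing suggested it caught on the bar or rails.
- **Stop:** I pressed the cassette against it with about 12–13 N (at the wrist) for about 1.5 s, relaxed, opened the fingers and rose clear.

**Last checks**
- The front is within about 1 mm of the stop, the cassette 0.4 mm off the lane's middle, and its direction under 0.3° off. The lid is still shut, and the arm is clear above with no load.
- In the last scene picture the bystanders look to be where they were; I did not measure their positions.

**Disagreements**
- The last wrist view put the near edge of the stop's top 2.9 mm past its face. I put that down to the lid hiding the edge, because the press had already stopped solidly there.
- The tool leaned by about 0.015 rad during the press, with no visible effect on the cassette.

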